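Lean the caddy's cover on the bandage tin, then slip the long lotion spatula out slantwise

TASK

Take the bamboo cover off the white caddy by its bar handle and lean it at a slant against the silver bandage tin, one edge down on the ledge, so that it stays there by itself. Then draw the long teal lotion spatula, which is longer than the caddy's mouth, out slantwise through the mouth and finish while holding it still in the gripper, touching nothing else, every part of it at least 6 cm above the caddy's rim (do not put it down or let go). Do not shove the tin out of place, and leave the other things on the ledge alone.

Things in the scene. Friction and masses are not known exactly. Their poses are not given: they have to be found in the camera images.
- caddy: White plastic box fixed to the ledge, 262 (x) x 124 (y) x 55 mm high. Origin: centre of underside; z up. Floor 5 mm thick, walls 6. Inside 250 x 112 mm (x -125 to 125), but lips 8 mm thick (z 47 to 55) roof over both ends: the mouth is 150 mm long (x -65 to 85), 112 wide. The longer lip (60 mm) is at the -x end nearer the robot; the far lip is 40 mm.
- caddy_mouth (a point): Centre of the caddy's mouth at rim height, 55 mm above the ledge; axes as the caddy's.
- cover: Flat bamboo cover board, 176 (x) x 118 (y) x 7 mm thick, 140 g, lying loose over the caddy's mouth at the start. Origin: centre of its underside; z points out of its top face. On top in the middle stands a dark bar handle, 70 mm long along the cover's x, 14 mm wide, 28 mm high.
- cover_grip (a point): Centre of the top of the cover's bar handle, 35 mm above the cover's underside.
- spatula: Stiff teal plastic spatula, 195 mm long (x), about 60 g, lying on the caddy's floor, ends under the lips (hidden by the cover at first). Origin: mid-length, at its underside; balances within 3 mm of it. Handle 14 mm wide (y), 18 high (z), x -97.5 to 30 mm; then a paddle 34 wide, 8 thick (z 5 to 13), to x 97.5 mm, the end farther from the robot.
- spatula_tip (a point): End of the paddle: spatula x = +97.5, z = 9 mm.
- spatula_end (a point): End of the handle: spatula x = -97.5, z = 9 mm.
- tin: Silver bandage tin with a dark band, a loose rigid closed box 90 (x) x 130 (y) x 65 mm high, about 0.6 kg. Origin: centre of its underside; z up; -x face towards the robot. There is free ledge in front of that face to lean the cover.
- tin_edge (a point): Middle of the tin's top front edge (tin x = -45, z = 65 mm).
- dispenser: White push dispenser, 60 mm across, 156 mm high, origin centre of underside; leave alone.
- vial: Frosted glass vial with black cap, 40 mm across, 85 mm high, origin centre of underside; leave alone.
- roller: Pink ice roller lying down, about 150 x 85 mm, 44 mm high, origin at the underside near its middle; leave alone.
- coaster: Round bamboo coaster, 92 mm across, 10 mm thick, origin centre of underside; leave alone.
- jar: Amber glass jar with wooden lid, 72 mm across, 85 mm high, origin centre of underside; leave alone.
- tumbler: Blue ceramic tumbler, 72 mm across, 100 mm high, origin centre of underside; leave alone.
Mind the look-alikes: they are no part of the job. There is more than one size of the cover; the job needs the smaller.

How it is judged:
By the outcome, as a careful person would: the job done as asked, in the order asked, and still so for the second after the job is handed in, while the arm keeps its last pose, push and grip.
It also fails if it takes over 58 s, if anything falls off the work surface, if the arm or the gripper's body presses on something with over 40 N, if the wrist force passes 120 N, or if a joint passes its speed limit or range.

ROBOT

A 6-joint arm with a two-finger parallel gripper is mounted at the origin on the work surface. World frame = base frame: x ahead of the robot, y to its left, z up, the work surface at z = 0. Lengths are in m, angles in degrees, forces in N, time in s.
With the tool pointing down it reaches from about 0.3 to 0.75 m from the base axis. Payload 8.5 kg.
Tool frame: the origin (TCP) lies between the finger pads; the fingertips stand 22 mm ahead of it and the grasp point (between the pads) lies 3 mm ahead of it (env.nose_length is the distance from the TCP to the fingertips, in m); z points along the fingers, x is the direction in which the jaws open and shut, and the axes are right-handed (so a half turn about z gives the same grasp; the last joint's range is limited). The gripper opens to 85 mm and grips with 20 to 120 N. Pads are 22 mm wide; open, the fingers measure 114 mm over their backs; the gripper's body (76 mm by 85 mm) begins 54 mm behind the grasp point. The pads swing forward as they close: fully open they stand 13 mm farther back than shut.
Start: joints at [52.867, 21.807, 74.336, -0, 83.858, -12.336], TCP at [0.231, 0.499, 0.253] pointing down, gripper open.
Joint ranges: [-178.18, 178.18], [-50.72, 133.34], [12.68, 142.11], [-81.47, 261.47], [9.98, 163.14], [-165.26, 165.26]. Speed limits (degrees/s): [136.94, 136.94, 180, 180, 180, 180].

INTERFACE

Orientations are given as a 3x3 rotation matrix whose columns are the frame's x, y, z axes.
In Python, from rig import env gives the robot as it stands.
- The arm moves only by the tool arm_command, never from a script. Its argument "steps" is a list of rows, each an object with "delta_pos": the shift along the world's x, y, z in mm, a list of three; "dr": the turn, a rotation vector about the world's x, y, z in degrees, a list of three. In form: [{"delta_pos": [dx, dy, dz], "dr": [wx, wy, wz]}, ...]. A call has 1 to 20 rows; each row shifts and turns the commanded pose from where the row before left it; what a row does not reach is not made up. A row lasts 1/10 s, in which the tool goes at most 50 mm and 8.59 degrees, less where a joint would pass 70% of its speed; a pose out of reach is approached as far as the arm can. A call with a gripper value outside its range is refused whole. "grip" is the opening, from 0 (shut) to 1 (fully open), set as the call begins (left out, the last holds). The fingers move at their own pace and stop on an object; "squeeze" is the grip in N (left out, the last holds). Time passes only in rows, so rows that do not move let the fingers close. It gives the time, the measured TCP pose, the force and the opening at its end, in the units of the state.
- env.observe(): the state, without advancing time (a new reading comes with each control period).
- env.get_image(name): name is "side" or "top" or "wrist"; returns the picture (420x560x3 uint8, blue, green, red); there is no depth.
- env.get_calibration(name): a dict with "fx", "fy", "cx", "cy" (pixels), "k1" (the pictures are not rectified: a ray, as slopes to the right and down, at radius r is drawn at 1 + k1 r^2 times it, then the intrinsics apply), "view" (4x4, takes a point from world to camera coordinates). Camera axes: x right, y up, looking along -z (the intrinsics and any distortion apply to the point x, -y, -z); pixel columns grow to the right and rows downward; lengths in m; the calibration is good to about 2 mm. A picture is of the moment at which its call begins: read the wrist's pose just before it. get_calibration takes no time and is no camera call; for the wrist camera it gives the pose at the moment of the call.
- env.close_job(): hands the job in, once; it reports no verdict.
The state is a dict: "time_s": time; "q": joint angles; "qvel": joint speeds; "joint_efforts": joint torques, N m; "position": TCP position; "tool_rot": TCP orientation; "ft_force": force on the tool from outside, world axes, zero at the start; "wrist_torque": the same for the moment, N m; "grip_width": finger opening in m.
Only numpy, scipy, OpenCV 4.12 (cv2) and the standard library are available. Lean on these libraries where they do the work, as an engineer would, in place of code of your own. Each camera call takes 0.05 s, during which the arm holds its last target. There are 200 camera calls.

## Working session

There is one attempt and no reset: what is moved stays moved. The work goes in short steps, Python scripts to look and compute and a tool call to move; the robot and the scene stay as the last step left them, time stands still between calls to the robot, and variables do not carry over. Pictures are saved under pics/ and viewed, about 8 in all and at most 12, crops included, and the job is handed in when it is done.

Besides the shell and the picture viewer there is one more tool, called after "Emit:" in YAML: its name, and indented under it one key for each argument. arm_command: Moves the arm, as the interface text tells. Its arguments: {"type":"object","properties":{"steps":{"type":"array"},"grip":{"type":"number"},"squeeze":{"type":"number"}},"required":["steps"]}

```bash
ls && mkdir -p pics
cat > h.py <<'E'
import numpy as np, cv2
from rig import env
def ray(c,u,v):
    "camera centre and world direction of pixel"
    x,y=(u-c['cx'])/c['fx'],(v-c['cy'])/c['fy']
    rd=np.hypot(x,y); r=rd
    for _ in range(20): r=rd/(1+c['k1']*r*r)
    s=r/rd if rd>0 else 1
    V=np.array(c['view']); R=V[:3,:3]; t=V[:3,3]
    return -R.T@t, R.T@np.array([x*s,-y*s,-1])
def onz(c,u,v,z):
    o,d=ray(c,u,v); return o+d*(z-o[2])/d[2]
def proj(c,p):
    V=np.array(c['view']); q=V[:3,:3]@np.array(p)+V[:3,3]
    x,y=q[0]/-q[2],-q[1]/-q[2]; k=1+c['k1']*(x*x+y*y)
    return c['fx']*x*k+c['cx'],c['fy']*y*k+c['cy']
E
python3 - <<'E'
from h import *
for n in ("top","side"):
    im=env.get_image(n); cv2.imwrite(f"pics/{n}0.png",im)
    c=env.get_calibration(n); V=np.array(c['view']); print(n,c['fx'],c['k1'],-V[:3,:3].T@V[:3,3])
print(env.observe()); print(env.nose_length)
E
```

```text
pics
top 392.26452941655003 0.006082922369281088 [0.42505962 0.00876983 1.02384246]
side 539.3788175626994 0.06764225573635624 [0.14360664 1.06097741 1.23008588]
{'time_s': 0.1, 'q': array([ 5.28669613e+01,  2.18355077e+01,  7.43798803e+01,  2.83428466e-04,
        8.38570101e+01, -1.23352154e+01]), 'qvel': array([-0.02054895, -0.17406252, -0.06658683,  0.04020573,  0.07416293,
        0.07962369]), 'joint_efforts': array([ 4.42170975e-03, -4.49218583e+01, -2.31656331e+01, -1.00026084e-04,
        3.67677771e-03, -5.71411556e-05]), 'position': array([0.23052946, 0.49909493, 0.25279182]), 'tool_rot': array([[ 4.19417605e-01,  9.07793085e-01, -7.66706542e-04],
       [ 9.07792571e-01, -4.19418216e-01, -1.00440619e-03],
       [-1.23336368e-03, -2.74744865e-04, -9.99999202e-01]]), 'ft_force': array([-0.52696923,  0.19953479,  0.5657024 ]), 'wrist_torque': array([ 0.01764048,  0.00897747, -0.02513231]), 'grip_width': 0.08566952044948299}
0.022
```

View pics/top0.png

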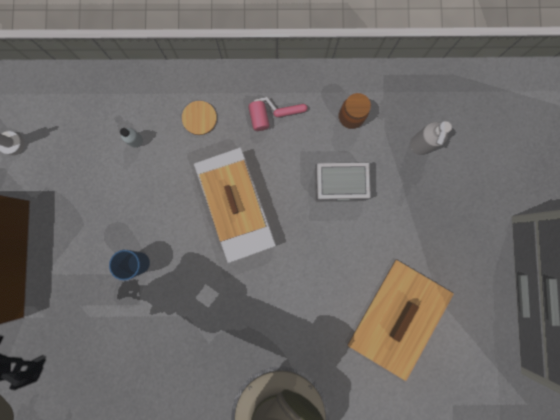

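View pics/side0.png

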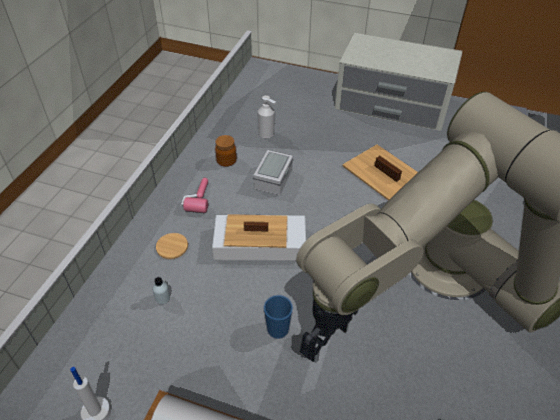

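Top view: the small cover on the caddy is at about (233,200), with its bar at (232,199). The possible mix-ups are the larger cover at (402,320) with its bar at (404,321), and the round coaster at (199,117). The tin is at (343,181). I choose the board on the white caddy, and will measure it and check it in a close crop.

```bash
cat > m.py <<'E'
from h import *
im=cv2.imread("pics/top0.png"); c=env.get_calibration("top")
hsv=cv2.cvtColor(im,cv2.COLOR_BGR2HSV)
def rect(mask,roi,z,name):
    m=np.zeros(mask.shape,np.uint8); x0,y0,x1,y1=roi; m[y0:y1,x0:x1]=mask[y0:y1,x0:x1]
    cs,_=cv2.findContours(m,0,1); k=max(cs,key=cv2.contourArea)
    P=np.array([onz(c,u,v,z)[:2] for u,v in k[:,0,:].astype(float)],np.float32)*1000
    r=cv2.minAreaRect(P); print(name,r,"px",k[:,0].mean(0)); print(np.round(cv2.boxPoints(r)))
    return r
H,S,V=cv2.split(hsv)
wood=((H>8)&(H<25)&(S>90)).astype(np.uint8)*255
wood2=cv2.morphologyEx(wood,cv2.MORPH_CLOSE,np.ones((15,15)))
rect(wood2,(190,150,280,260),.062,"cover")
rect(((V<85)&(S>40)).astype(np.uint8)*255,(222,180,246,220),.090,"bar")
rect(((S<40)&(V>150)).astype(np.uint8)*255,(190,145,280,265),.055,"caddy")
tm=((V>150)).astype(np.uint8)*255
rect(tm,(305,155,380,210),.065,"tin")
rect(wood2,(340,255,460,385),.007,"bigboard")
a=cv2.resize(im[140:270,180:380],None,fx=4,fy=4,interpolation=cv2.INTER_CUBIC); cv2.imwrite("pics/crop0.png",a)
E
python3 m.py
```

```text
cover ((538.6723022460938, 115.08779907226562), (172.44601440429688, 116.11652374267578), 18.015243530273438) px [231.65740741 200.4537037 ]
[[439. 144.]
 [475.  33.]
 [639.  87.]
 [603. 197.]]
bar ((507.6962890625, 100.02349090576172), (3.369063138961792, 0.0), 134.9385223388672) px [236.5 211.5]
[[509.  99.]
 [509.  99.]
 [507. 101.]
 [507. 101.]]
caddy ((430.8662109375, 76.07569122314453), (52.83882522583008, 122.88961791992188), 18.011415481567383) px [247.47692308 243.63846154]
[[387. 126.]
 [425.   9.]
 [475.  26.]
 [437. 143.]]
tin ((586.2454833984375, -161.43101501464844), (125.76232147216797, 84.99071502685547), 89.57778930664062) px [343.18181818 180.17575758]
[[ 543. -224.]
 [ 628. -225.]
 [ 629.  -99.]
 [ 544.  -98.]]
bigboard ((237.5120086669922, -308.7547607421875), (168.54779052734375, 251.2730255126953), 58.8173713684082) px [400.39649123 319.74035088]
[[  86. -316.]
 [ 301. -446.]
 [ 389. -302.]
 [ 174. -172.]]
```

View pics/crop0.png

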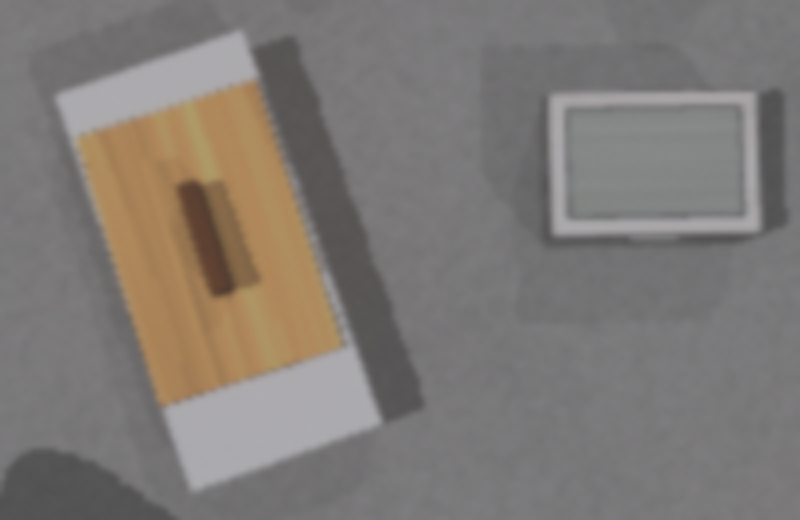

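The crop shows the small board on the caddy, with its dark bar at about (215,240) in the crop. It measures 172x116 mm, against 252x168 for the decoy, so the choice holds. The tin is square to world axes with its front edge at x≈541 mm. Next I go above the bar.

Emit:
arm_command:
  steps:
    - {"delta_pos": [25,-32,-4],"dr": [0,0,7.1]}
    - {"delta_pos": [25,-32,-4],"dr": [0,0,7.1]}
    - {"delta_pos": [26,-32,-4],"dr": [0,0,7.1]}
    - {"delta_pos": [26,-32,-4],"dr": [0,0,7.1]}
    - {"delta_pos": [26,-32,-4],"dr": [0,0,7.1]}
    - {"delta_pos": [26,-32,-4],"dr": [0,0,7.3]}
    - {"delta_pos": [26,-32,-4],"dr": [0,0,0]}
    - {"delta_pos": [26,-32,-5],"dr": [0,0,0]}
    - {"delta_pos": [26,-32,-5],"dr": [0,0,0]}
    - {"delta_pos": [26,-32,-5],"dr": [0,0,0]}
    - {"delta_pos": [25,-32,-5],"dr": [0,0,0]}
    - {"delta_pos": [25,-32,-5],"dr": [0,0,0]}
    - {"delta_pos": [0,0,0],"dr": [0,0,0]}
    - {"delta_pos": [0,0,0],"dr": [0,0,0]}
  grip: 0.6

```text
time_s: 1.5
position: [0.5386, 0.1147, 0.1997]
tool_rot: [[-0.308, 0.952, -0.001], [0.952, 0.308, 0.0], [0.001, -0.001, -1.0]]
ft_force: [-0.3, 0.7, 0.6]
grip_width: 0.0511
```

Run:
```python
from h import *
o=env.observe(); c=env.get_calibration("wrist"); im=env.get_image("wrist"); cv2.imwrite("pics/w1.png",im)
V=np.array(c['view']);print(c['fx'],-V[:3,:3].T@V[:3,3]); print(o['position'],o['tool_rot'].round(3),o['q'].round(1))
print("expected bar px",proj(c,(.539,.115,.090)))
```

```text
367.8835165537093 [0.46707238 0.09091278 0.32144358]
[0.53864728 0.11474103 0.19968268] [[-0.308  0.952 -0.001]
 [ 0.952  0.308  0.   ]
 [ 0.001 -0.001 -1.   ]] [  -0.3   24.5   79.4    0.    76.3 -108.2]
expected bar px (np.float64(283.18639682428653), np.float64(219.97968899173927))
```

View pics/w1.png

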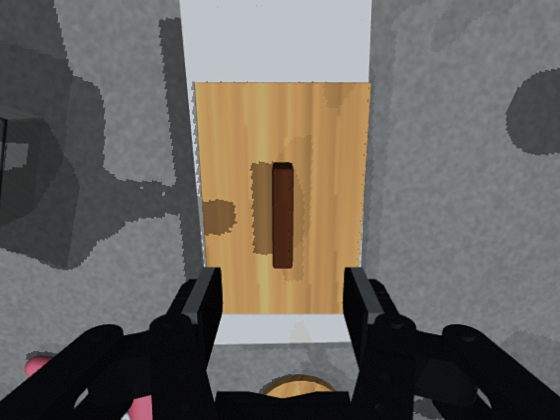

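Wrist view: the bar's top is centred at about (283,217), against (283,220) expected, and its yaw is aligned. Next I descend and grip.

Emit:
arm_command:
  steps:
    - {"delta_pos": [0,0,-25],"dr": [0,0,0]}
    - {"delta_pos": [0,0,-25],"dr": [0,0,0]}
    - {"delta_pos": [0,0,-25],"dr": [0,0,0]}
    - {"delta_pos": [0,0,-20],"dr": [0,0,0]}
    - {"delta_pos": [0,0,-12],"dr": [0,0,0]}
    - {"delta_pos": [0,0,-6],"dr": [0,0,0]}
    - {"delta_pos": [0,0,0],"dr": [0,0,0]}
    - {"delta_pos": [0,0,0],"dr": [0,0,0]}

```text
time_s: 2.35
position: [0.539, 0.1155, 0.0882]
tool_rot: [[-0.309, 0.951, 0.001], [0.951, 0.309, -0.0], [-0.0, 0.001, -1.0]]
ft_force: [-0.4, -0.0, -0.3]
grip_width: 0.0512
```

Emit:
arm_command:
  steps:
    - {"delta_pos": [0,0,0],"dr": [0,0,0]}
    - {"delta_pos": [0,0,0],"dr": [0,0,0]}
    - {"delta_pos": [0,0,0],"dr": [0,0,0]}
    - {"delta_pos": [0,0,0],"dr": [0,0,0]}
    - {"delta_pos": [0,0,0],"dr": [0,0,0]}
    - {"delta_pos": [0,0,0],"dr": [0,0,0]}
    - {"delta_pos": [0,0,0],"dr": [0,0,0]}
    - {"delta_pos": [0,0,0],"dr": [0,0,0]}
  grip: 0
  squeeze: 50

```text
time_s: 3.15
position: [0.5389, 0.1152, 0.0879]
tool_rot: [[-0.309, 0.951, 0.001], [0.951, 0.309, -0.0], [-0.0, 0.001, -1.0]]
ft_force: [-0.8, -0.4, 5.2]
grip_width: 0.013
```

Emit:
arm_command:
  steps:
    - {"delta_pos": [0,0,10],"dr": [0,0,0]}
    - {"delta_pos": [0,0,20],"dr": [0,0,0]}
    - {"delta_pos": [0,0,27],"dr": [0,0,0]}
    - {"delta_pos": [0,0,27],"dr": [0,0,0]}
    - {"delta_pos": [-7,-34,0],"dr": [0,0,-6]}
    - {"delta_pos": [-8,-35,0],"dr": [0,0,-6]}
    - {"delta_pos": [-8,-35,0],"dr": [0,0,-6]}
    - {"delta_pos": [-8,-35,0],"dr": [0,0,0]}
    - {"delta_pos": [-8,-35,0],"dr": [0,-5.4,0]}
    - {"delta_pos": [-8,-35,0],"dr": [0,-5.4,0]}
    - {"delta_pos": [-8,-35,0],"dr": [0,-5.4,0]}
    - {"delta_pos": [-7,-32,0],"dr": [0,-5.4,0]}
    - {"delta_pos": [0,0,0],"dr": [0,-5.4,0]}
    - {"delta_pos": [0,0,0],"dr": [0,0,0]}
    - {"delta_pos": [0,0,0],"dr": [0,0,0]}

```text
time_s: 4.65
position: [0.4766, -0.1606, 0.1716]
tool_rot: [[-0.0, 0.892, 0.452], [1.0, -0.0, 0.0], [0.0, 0.452, -0.892]]
ft_force: [0.6, 0.8, -1.5]
grip_width: 0.013
```

Run:
```python
from h import *
a=env.get_image("side"); b=env.get_image("top")
x=cv2.resize(a[120:280,170:400],(575,400)); y=cv2.resize(b[120:280,180:400],None,fx=1,fy=1)
y=cv2.resize(y,(220,160)); s=np.zeros((400,800,3),np.uint8); s[:,:575]=x; s[:160,580:800]=y
s=np.vstack([s,np.zeros((0,800,3),np.uint8)]); cv2.imwrite("pics/s2.png",s)
cv2.imwrite("pics/top2.png",b); cv2.imwrite("pics/side2.png",a)
```

```text
(no output)
```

View pics/s2.png

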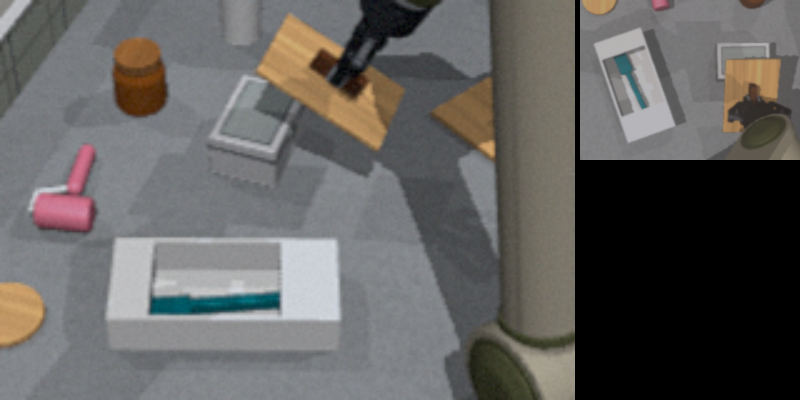

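Side crop: the cover is held at a slant above the tin's near edge, and the spatula now shows in the caddy. Lowering it.

Emit:
arm_command:
  steps:
    - {"delta_pos": [0,0,-20],"dr": [0,0,0]}
    - {"delta_pos": [0,0,-25],"dr": [0,0,0]}
    - {"delta_pos": [0,0,-25],"dr": [0,0,0]}
    - {"delta_pos": [0,0,-12],"dr": [0,0,0]}
    - {"delta_pos": [0,0,-6],"dr": [0,0,0]}
    - {"delta_pos": [0,0,-4],"dr": [0,0,0]}
    - {"delta_pos": [0,0,-3],"dr": [0,0,0]}
    - {"delta_pos": [0,0,0],"dr": [0,0,0]}
    - {"delta_pos": [0,0,0],"dr": [0,0,0]}

```text
time_s: 5.65
position: [0.4769, -0.1608, 0.0768]
tool_rot: [[-0.0, 0.891, 0.455], [1.0, 0.001, -0.0], [-0.001, 0.455, -0.891]]
ft_force: [-0.3, 0.5, -1.3]
grip_width: 0.0132
```

Emit:
arm_command:
  steps:
    - {"delta_pos": [0,0,-3],"dr": [0,0,0]}
    - {"delta_pos": [0,0,-2],"dr": [0,0,0]}
    - {"delta_pos": [0,0,0],"dr": [0,0,0]}
    - {"delta_pos": [0,0,0],"dr": [0,0,0]}

```text
time_s: 6.05
position: [0.478, -0.1603, 0.0728]
tool_rot: [[0.001, 0.892, 0.451], [1.0, -0.001, -0.001], [-0.0, 0.451, -0.892]]
ft_force: [0.3, 0.6, -1.5]
grip_width: 0.0129
```

Emit:
arm_command:
  steps:
    - {"delta_pos": [0,0,-2],"dr": [0,0,0]}
    - {"delta_pos": [0,0,0],"dr": [0,0,0]}
    - {"delta_pos": [0,0,0],"dr": [0,0,0]}

```text
time_s: 6.35
position: [0.4784, -0.1602, 0.0714]
tool_rot: [[0.002, 0.893, 0.45], [1.0, -0.001, -0.001], [-0.0, 0.45, -0.893]]
ft_force: [0.1, 0.0, -1.0]
grip_width: 0.0128
```

Emit:
arm_command:
  steps:
    - {"delta_pos": [0,0,-2],"dr": [0,0,0]}
    - {"delta_pos": [0,0,0],"dr": [0,0,0]}
    - {"delta_pos": [0,0,0],"dr": [0,0,0]}

```text
time_s: 6.65
position: [0.479, -0.1601, 0.0701]
tool_rot: [[0.002, 0.893, 0.45], [1.0, -0.002, -0.002], [-0.001, 0.45, -0.893]]
ft_force: [-2.2, -0.8, 2.2]
grip_width: 0.0131
```

Run:
```python
from h import *
a=env.get_image("side"); b=env.get_image("top")
s=np.hstack([cv2.resize(a[110:210,230:350],(480,400),interpolation=cv2.INTER_CUBIC),cv2.resize(b[150:290,300:400],(286,400),interpolation=cv2.INTER_CUBIC)])
cv2.imwrite("pics/s3.png",s)
c=env.get_calibration("top")
print([proj(c,p) for p in [(.413,-.219,.006),(.413,-.101,.006)]])
```

```text
[(np.float64(363.13567489027747), np.float64(249.90794856163444)), (np.float64(317.4928943239735), np.float64(250.26823747408835))]
```

View pics/s3.png

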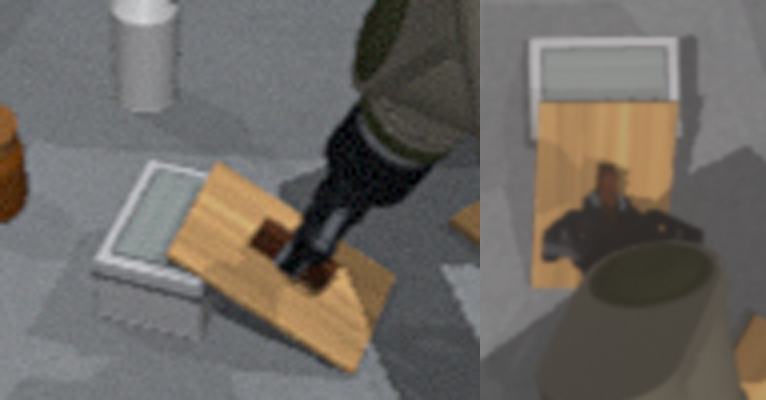

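The board rests on the tin's front top edge, and the force now shows contact. Its lower edge computes to about 1 mm above the ledge. Releasing slowly.

Emit:
arm_command:
  steps:
    - {"delta_pos": [0,0,0],"dr": [0,0,0]}
    - {"delta_pos": [0,0,0],"dr": [0,0,0]}
    - {"delta_pos": [0,0,0],"dr": [0,0,0]}
    - {"delta_pos": [0,0,0],"dr": [0,0,0]}
  grip: 0.4
  squeeze: 20

```text
time_s: 7.15
position: [0.479, -0.16, 0.07]
tool_rot: [[0.002, 0.893, 0.449], [1.0, -0.001, -0.001], [-0.0, 0.449, -0.893]]
ft_force: [-0.2, 0.7, -0.3]
grip_width: 0.034
```

Emit:
arm_command:
  steps:
    - {"delta_pos": [-5,0,9],"dr": [0,0,0]}
    - {"delta_pos": [-9,0,18],"dr": [0,0,0]}
    - {"delta_pos": [-14,0,27],"dr": [0,0,0]}
    - {"delta_pos": [-18,0,36],"dr": [0,0,0]}
    - {"delta_pos": [-18,0,36],"dr": [0,0,0]}
    - {"delta_pos": [10,25,0],"dr": [0,6.75,0]}
    - {"delta_pos": [15,35,0],"dr": [0,6.75,0]}
    - {"delta_pos": [15,35,0],"dr": [0,6.75,0]}
    - {"delta_pos": [15,35,0],"dr": [0,6.75,0]}
    - {"delta_pos": [15,35,0],"dr": [0,0,6]}
    - {"delta_pos": [15,35,0],"dr": [0,0,6]}
    - {"delta_pos": [15,35,0],"dr": [0,0,6]}
    - {"delta_pos": [5,20,0],"dr": [0,0,0]}
    - {"delta_pos": [0,0,0],"dr": [0,0,0]}
    - {"delta_pos": [0,0,0],"dr": [0,0,0]}

```text
time_s: 8.65
position: [0.5172, 0.0891, 0.196]
tool_rot: [[-0.309, 0.951, 0.016], [0.951, 0.309, 0.008], [0.003, 0.018, -1.0]]
ft_force: [-0.2, 0.2, 0.3]
grip_width: 0.0341
```

Run:
```python
from h import *
o=env.observe(); cw=env.get_calibration("wrist"); w=env.get_image("wrist")
a=env.get_image("side"); b=env.get_image("top")
cv2.imwrite("pics/w4.png",w); cv2.imwrite("pics/top4.png",b); cv2.imwrite("pics/side4.png",a)
import pickle; pickle.dump((o,cw),open("w4.pkl","wb"))
s=np.zeros((420,800,3),np.uint8); s[:,:560]=w
s[:200,560:]=cv2.resize(a[110:210,230:350],(240,200),interpolation=cv2.INTER_CUBIC)
s[220:420,560:760]=cv2.resize(b[150:270,290:410],(200,200),interpolation=cv2.INTER_CUBIC)
cv2.imwrite("pics/s4.png",s); print(o['position'],o['q'].round(1))
for p in [(-65,56),(-65,-56),(85,-56),(85,56)]:
    pass
```

```text
[0.51723934 0.08912361 0.195957  ] [  -3.4   21.8   84.5    0.6   72.8 -111.5]
```

View pics/s4.png

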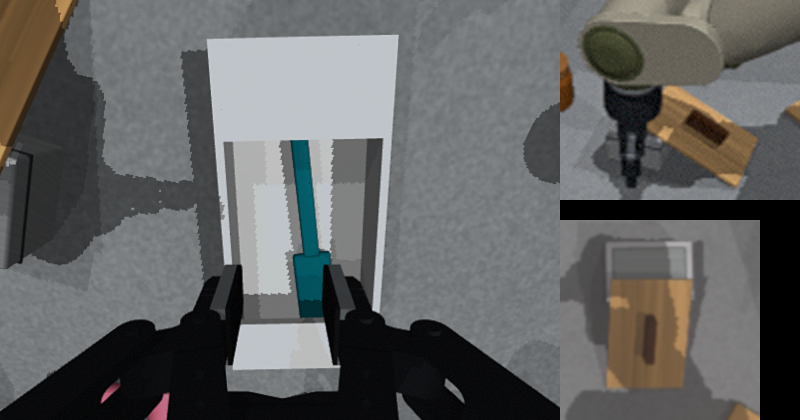

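The right-hand crops show the cover leaning by itself on the tin. In the wrist view the handle runs from (300,141) to (311,250), the shoulder is at row 253 and the paddle end at row 317. Measuring the spatula and mouth.

Run:
```python
from h import *; import pickle
o,c=pickle.load(open("w4.pkl","rb")); im=cv2.imread("pics/w4.png")
hsv=cv2.cvtColor(im,cv2.COLOR_BGR2HSV); m=cv2.inRange(hsv,(80,120,30),(100,255,255))
pts=[]
for v in range(142,320,8):
    u=np.where(m[v])[0]
    if len(u): print(v,u.min(),u.max(),end=' | ')
print()
P=lambda u,v,z:(onz(c,u,v,z)*1000).round(1)
# top-face handle line
mids=[]
for v in range(146,246,4):
    u=np.where(m[v])[0]; mids.append(P((u.min()+u.max())/2,v,.023)[:2])
d=cv2.fitLine(np.array(mids,np.float32),cv2.DIST_L2,0,.01,.01).ravel(); print("handle axis",d, np.degrees(np.arctan2(d[1],d[0])))
print("shoulder",P(310,252,.018),"tip top corner",P(302,317,.018),P(323,317,.018))
for n,p in dict(nl=(225,142),nr=(382,138),fl=(235,323),capl=(208,39),capr=(398,35)).items(): print(n,P(*p,.055))
# same from top picture
ct=env.get_calibration("top"); t=cv2.imread("pics/top4.png"); mt=cv2.inRange(cv2.cvtColor(t,cv2.COLOR_BGR2HSV),(80,100,30),(100,255,255))
t2=cv2.imread("pics/top2.png"); mt=cv2.inRange(cv2.cvtColor(t2,cv2.COLOR_BGR2HSV),(80,100,30),(100,255,255)); mt[:,:200]=0; mt[:,280:]=0
v,u=np.where(mt); i=v.argmin(); j=v.argmax(); print("top view far/near",(onz(ct,u[i],v[i],.018)*1000).round(),(onz(ct,u[j],v[j],.023)*1000).round())
V=t2.min(2); wm=((V>140)).astype(np.uint8)*255; wm[:, :190]=0; wm[:,285:]=0; wm[:145]=0; wm[270:]=0
ks,_=cv2.findContours(wm,0,1); k=np.vstack(ks)
r=cv2.minAreaRect(np.array([onz(ct,a,b,.055)[:2]*1000 for a,b in k[:,0].astype(float)],np.float32)); print("caddy",r)
```

```text
142 291 307 | 150 292 308 | 158 293 309 | 166 294 309 | 174 295 310 | 182 296 311 | 190 297 312 | 198 297 312 | 206 298 313 | 214 299 314 | 222 300 315 | 230 301 316 | 238 302 316 | 246 303 317 | 254 295 329 | 262 293 330 | 270 294 322 | 278 296 322 | 286 296 322 | 294 297 322 | 302 298 321 | 310 299 322 | 
handle axis [9.072014e-01 4.206966e-01 5.140680e+02 1.074360e+02] 24.878572
shoulder [563.4 129.9  18. ] tip top corner [628.8 144.9  18. ] [622.8 163.7  18. ]
nl [487.3  36.9  55. ]
nr [450.6 141.   55. ]
fl [628.4  83.8  55. ]
capl [426.6   8.9  55. ]
capr [386.1 125.4  55. ]
top view far/near [609. 140.  18.] [474.  93.  23.]
caddy ((529.198486328125, 110.29285430908203), (264.0838317871094, 125.13912963867188), 19.102100372314453)
```

Emit:
arm_command:
  steps:
    - {"delta_pos": [9,14,0],"dr": [0,0,6.9]}
    - {"delta_pos": [10,14,0],"dr": [-0.4,0.9,0]}
    - {"delta_pos": [0,0,0],"dr": [0,0,0]}
    - {"delta_pos": [0,0,-30],"dr": [0,0,0]}
    - {"delta_pos": [0,0,-40],"dr": [0,0,0]}
    - {"delta_pos": [0,0,-30],"dr": [0,0,0]}
    - {"delta_pos": [0,0,0],"dr": [0,0,0]}
    - {"delta_pos": [0,0,0],"dr": [0,0,0]}

```text
time_s: 9.6
position: [0.5369, 0.1167, 0.0965]
tool_rot: [[-0.42, 0.908, 0.0], [0.908, 0.42, 0.004], [0.004, 0.002, -1.0]]
ft_force: [-0.4, -0.1, -0.0]
grip_width: 0.0343
```

Run:
```python
from h import *
c=env.get_calibration("wrist"); w=env.get_image("wrist"); cv2.imwrite("pics/w5.png",w)
m=cv2.inRange(cv2.cvtColor(w,cv2.COLOR_BGR2HSV),(80,120,30),(100,255,255))
mids=[]
for v in range(0,420,20):
    u=np.where(m[v])[0]
    if len(u)>5: print(v,u.min(),u.max(),(onz(c,(u.min()+u.max())/2,v,.023)*1000).round(1))
print("predicted origin px",proj(c,(.536,.1173,.023)),env.observe()['tool_rot'].round(3))
```

```text
120 273 298 [476.8  90.5  23. ]
140 273 297 [486.1  94.6  23. ]
160 273 297 [495.7  99.   23. ]
180 273 297 [505.5 103.6  23. ]
200 273 297 [515.6 108.3  23. ]
220 273 296 [526.2 112.9  23. ]
240 274 296 [537.  118.2  23. ]
260 274 296 [548.2 123.4  23. ]
280 274 296 [559.9 128.9  23. ]
300 258 311 [572.1 134.2  23. ]
320 259 311 [584.5 140.3  23. ]
340 259 310 [597.7 146.1  23. ]
360 260 309 [611.4 152.5  23. ]
predicted origin px (np.float64(284.2801290514103), np.float64(237.9111160647635)) [[-0.42   0.908  0.002]
 [ 0.908  0.42   0.004]
 [ 0.003  0.004 -1.   ]]
```

View pics/w5.png

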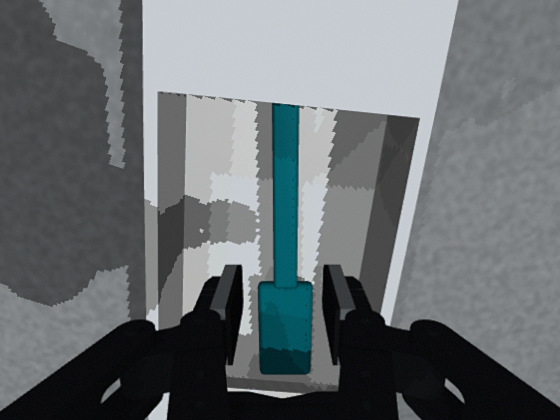

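Wrist view: the handle sits centred between the fingers at column 285, aligned, with the shoulder at row 283. Descend and grip.

Emit:
arm_command:
  steps:
    - {"delta_pos": [0,1,-30],"dr": [0,0,0]}
    - {"delta_pos": [0,0,-20],"dr": [0,0,0]}
    - {"delta_pos": [0,0,-12],"dr": [0,0,0]}
    - {"delta_pos": [0,0,-5],"dr": [0,0,0]}
    - {"delta_pos": [0,0,0],"dr": [0,0,0]}
    - {"delta_pos": [0,0,0],"dr": [0,0,0]}

```text
time_s: 10.25
position: [0.5373, 0.1184, 0.0298]
tool_rot: [[-0.421, 0.907, 0.002], [0.907, 0.421, 0.004], [0.003, 0.003, -1.0]]
ft_force: [0.3, 0.7, 0.4]
grip_width: 0.0341
```

Emit:
arm_command:
  steps:
    - {"delta_pos": [0,0,0],"dr": [0,0,0]}
    - {"delta_pos": [0,0,0],"dr": [0,0,0]}
    - {"delta_pos": [0,0,0],"dr": [0,0,0]}
    - {"delta_pos": [0,0,0],"dr": [0,0,0]}
    - {"delta_pos": [0,0,0],"dr": [0,0,0]}
    - {"delta_pos": [0,0,0],"dr": [0,0,0]}
    - {"delta_pos": [0,0,0],"dr": [0,0,0]}
  grip: 0
  squeeze: 70

```text
time_s: 10.95
position: [0.5372, 0.1185, 0.0297]
tool_rot: [[-0.421, 0.907, 0.001], [0.907, 0.421, 0.004], [0.003, 0.003, -1.0]]
ft_force: [-0.1, 0.1, 5.5]
grip_width: 0.012
```

Emit:
arm_command:
  steps:
    - {"delta_pos": [0,0,2],"dr": [0,0,0]}
    - {"delta_pos": [0,0,2],"dr": [0,0,0]}
    - {"delta_pos": [0,0,0],"dr": [0,0,0]}
    - {"delta_pos": [-5.1,-2.4,0],"dr": [0,0,0]}
    - {"delta_pos": [-5.1,-2.4,0],"dr": [0,0,0]}
    - {"delta_pos": [-5.1,-2.4,0],"dr": [0,0,0]}
    - {"delta_pos": [-5.1,-2.3,0],"dr": [0,0,0]}
    - {"delta_pos": [-5,-2.3,0],"dr": [0,0,0]}
    - {"delta_pos": [0,0,0],"dr": [0,0,0]}
    - {"delta_pos": [0,0,0],"dr": [0,0,0]}

```text
time_s: 11.95
position: [0.5114, 0.1066, 0.0328]
tool_rot: [[-0.42, 0.907, -0.0], [0.907, 0.42, 0.004], [0.004, 0.002, -1.0]]
ft_force: [0.6, 0.4, -0.6]
grip_width: 0.0118
```

Run:
```python
from h import *
c=env.get_calibration("wrist"); w=env.get_image("wrist"); cv2.imwrite("pics/w6.png",w); cv2.imwrite("pics/side6.png",env.get_image("side"))
o=env.observe(); print(o['position'],o['ft_force'],o['wrist_torque'],o['grip_width'])
```

```text
[0.51154657 0.1066656  0.03272717] [ 0.04113172  0.23258379 -0.04370457] [-0.04820735  0.02445427  0.01872294] 0.012393838284688648
```

View pics/w6.png

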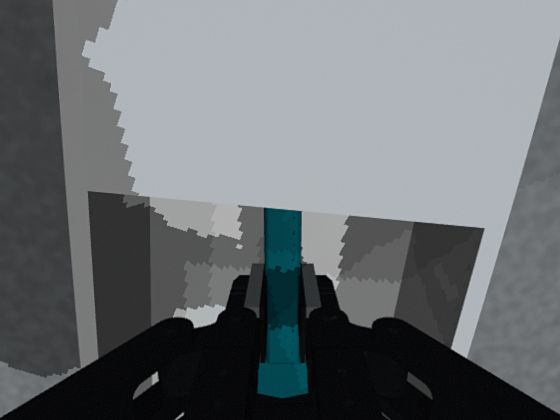

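The spatula is held between the pads at (283,310) and has slid towards the near lip with no contact force. Tilt the paddle end up.

Emit:
arm_command:
  steps:
    - {"delta_pos": [-0.6,-0.3,5.5],"dr": [1.05,-2.27,0]}
    - {"delta_pos": [-0.6,-0.3,4.5],"dr": [1.05,-2.27,0]}
    - {"delta_pos": [-0.9,-0.4,4.3],"dr": [1.05,-2.27,0]}
    - {"delta_pos": [-0.9,-0.4,4.2],"dr": [1.05,-2.27,0]}
    - {"delta_pos": [0,0,0],"dr": [0,0,0]}
    - {"delta_pos": [0,0,0],"dr": [0,0,0]}

```text
time_s: 12.65
position: [0.5085, 0.1052, 0.0512]
tool_rot: [[-0.421, 0.893, 0.157], [0.907, 0.414, 0.077], [0.004, 0.175, -0.985]]
ft_force: [0.1, -0.4, -0.4]
grip_width: 0.012
```

Emit:
arm_command:
  steps:
    - {"delta_pos": [0,0,4],"dr": [1.05,-2.27,0]}
    - {"delta_pos": [0,0,4],"dr": [1.05,-2.27,0]}
    - {"delta_pos": [1.8,0.8,3.8],"dr": [1.05,-2.27,0]}
    - {"delta_pos": [1.8,0.8,3.7],"dr": [1.05,-2.27,0]}
    - {"delta_pos": [0,0,0],"dr": [0,0,0]}
    - {"delta_pos": [0,0,0],"dr": [0,0,0]}

```text
time_s: 13.25
position: [0.5121, 0.1069, 0.0665]
tool_rot: [[-0.422, 0.852, 0.309], [0.907, 0.395, 0.148], [0.004, 0.342, -0.94]]
ft_force: [0.7, -0.1, -0.2]
grip_width: 0.0119
```

Run:
```python
from h import *
a=env.get_image("side"); cv2.imwrite("pics/s7.png",cv2.resize(a[170:290,180:340],(800,600),interpolation=cv2.INTER_CUBIC))
o=env.observe(); print(o['position'],o['ft_force'],o['wrist_torque'],o['grip_width'])
```

```text
[0.5121909  0.10692011 0.06648858] [-0.10366975 -0.1387665  -0.8527807 ] [-0.05951229  0.12560926 -0.00785704] 0.01237952109392237
```

View pics/s7.png

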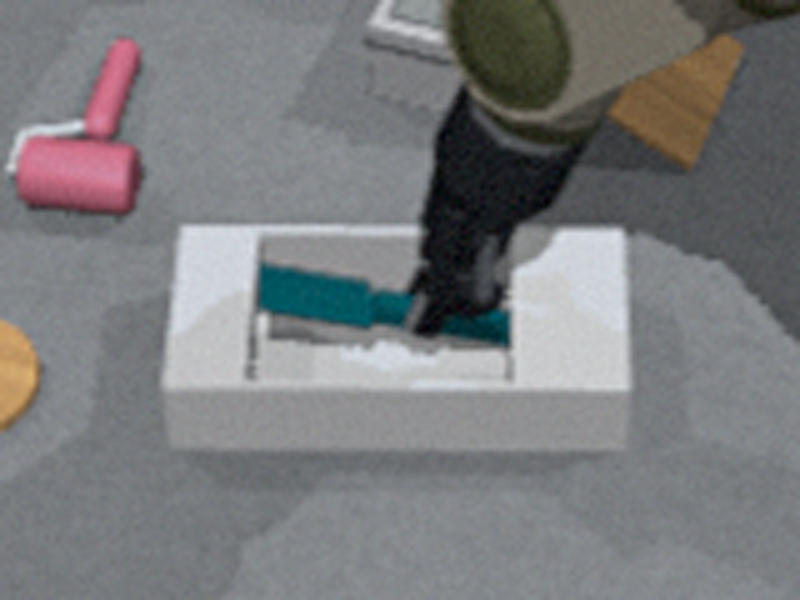

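The paddle tip looks close to the far lip in this view at crop (260,285). I will check it against the prediction before drawing.

Run:
```python
from h import *
o=env.observe(); c=env.get_calibration("side"); R=o['tool_rot'];p=o['position']
for n,l in dict(tipL=(97.5,17,13),tipR=(97.5,-17,13),tipLb=(97.5,17,5),shL=(30,17,13),end=(-97.5,0,18)).items():
    l=np.array(l)-[1.6,0,24.7]; w=p+R@np.array([l[1],l[0],-l[2]])/1000   # tool x=spat y, y=spat x, z=-spat z
    u,v=proj(c,w); print(n,(w*1000).round(1),"crop px",round((u-180)*5),round((v-170)*5))
ex=np.array([.9466,.322]);ey=np.array([-.322,.9466]);C=np.array([.5304,.1094])
for y in(-56,56):
    q=C+ex*.085+ey*y/1000; u,v=proj(c,(*q,.055)); print("far lip",y,round((u-180)*5),round((v-170)*5))
```

```text
tipL [590.4 162.   88.4] crop px 262 305
tipR [604.7 131.2  88.3] crop px 260 260
tipLb [592.8 163.2  80.9] crop px 258 314
shL [532.8 135.3  65.3] crop px 376 324
end [429.8  68.7  26.3] crop px 583 331
far lip -56 256 231
far lip 56 242 378
```

The prediction matches the view to a few pixels, so the tilt is 20°, the tip is at z≈85 mm and above the lip. Draw it out along its axis, then lift.

Emit:
arm_command:
  steps:
    - {"delta_pos": [8.5,3.9,3.4],"dr": [0,0,0]}
    - {"delta_pos": [8.5,3.9,3.4],"dr": [0,0,0]}
    - {"delta_pos": [8.5,3.9,3.4],"dr": [0,0,0]}
    - {"delta_pos": [8.5,3.9,3.4],"dr": [0,0,0]}
    - {"delta_pos": [8.5,3.9,3.4],"dr": [0,0,0]}
    - {"delta_pos": [8.5,4,3.4],"dr": [0,0,0]}
    - {"delta_pos": [0,0,0],"dr": [0,0,0]}
    - {"delta_pos": [0,0,0],"dr": [0,0,0]}

```text
time_s: 14.1
position: [0.5627, 0.1305, 0.0869]
tool_rot: [[-0.422, 0.852, 0.31], [0.907, 0.395, 0.148], [0.004, 0.343, -0.939]]
ft_force: [-0.0, -0.8, -0.3]
grip_width: 0.0123
```

Emit:
arm_command:
  steps:
    - {"delta_pos": [0,0,10],"dr": [0,0,0]}
    - {"delta_pos": [0,0,20],"dr": [0,0,0]}
    - {"delta_pos": [0,0,20],"dr": [0,0,0]}
    - {"delta_pos": [0,0,20],"dr": [0,0,0]}
    - {"delta_pos": [0,0,20],"dr": [0,0,0]}
    - {"delta_pos": [0,0,20],"dr": [0,0,0]}
    - {"delta_pos": [0,0,20],"dr": [0,0,0]}
    - {"delta_pos": [0,0,20],"dr": [0,0,0]}
    - {"delta_pos": [0,0,10],"dr": [0,0,0]}
    - {"delta_pos": [0,0,0],"dr": [0,0,0]}
    - {"delta_pos": [0,0,0],"dr": [0,0,0]}
    - {"delta_pos": [0,0,0],"dr": [0,0,0]}
    - {"delta_pos": [0,0,0],"dr": [0,0,0]}

```text
time_s: 15.4
position: [0.5627, 0.1303, 0.2461]
tool_rot: [[-0.422, 0.853, 0.309], [0.907, 0.395, 0.148], [0.004, 0.342, -0.94]]
ft_force: [-0.4, -0.1, -1.1]
grip_width: 0.0122
```

Run:
```python
from h import *
a=env.get_image("side"); b=env.get_image("top")
cv2.imwrite("pics/s8.png",np.hstack([cv2.resize(a[60:300,150:400],(438,420)),cv2.resize(b[90:300,180:390],(360,420)[:2])]))
o=env.observe(); print(o['position'],o['ft_force'],o['wrist_torque'],o['grip_width']); R=o['tool_rot'];p=o['position']
c=env.get_calibration("side"); c2=env.get_calibration("top")
for n,l in dict(tip=(97.5,0,13),end=(-97.5,0,0)).items():
    l=np.array(l)-[1.6,0,24.7]; w=p+R@np.array([l[1],l[0],-l[2]])/1000
    u,v=proj(c,w); print(n,(w*1000).round(),round((u-150)*1.75),round((v-60)*1.75))
# tin front edge now
t=b; V=t.max(2); print("tin px rows",[ (onz(c2,x,np.where(V[155:185,x]>150)[0].min()+155,.065)*1000).round() for x in (325,343,360)])
```

```text
[0.56278923 0.1303355  0.24646897] [-0.43847574  0.48385257 -0.49925619] [-0.03725801  0.21900425  0.0153692 ] 0.012010464531627376
tip [648. 170. 268.] 99 212
end [486.  95. 189.] 220 242
tin px rows [array([ 629., -117.,   65.]), array([ 629., -162.,   65.]), array([ 628., -204.,   65.])]
```

View pics/s8.png

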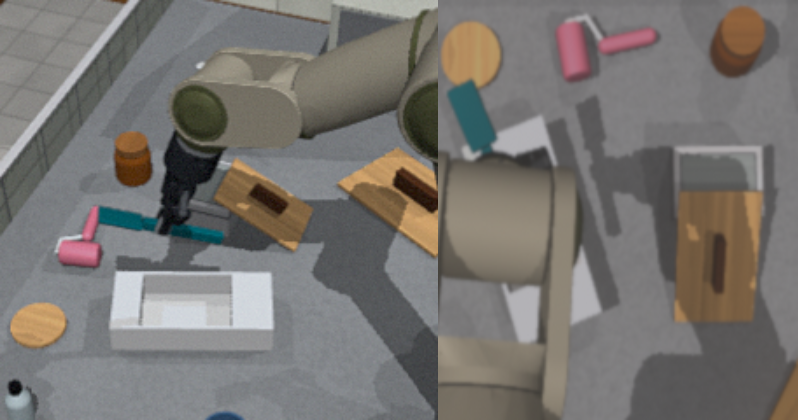

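The spatula hangs clear: in the side view its tip is at (100,215) and its end at (222,238), as predicted, and its lowest point is z≈189 mm against the 115 mm needed. The cover still leans on the tin, and the tin's back edge is unmoved at x≈629 mm. Handing in.

```bash
python3 -c "
from rig import env
o=env.observe();print(o['time_s'],abs(o['qvel']).max(),o['grip_width']);print(env.close_job())"
```

```text
15.5 0.20243338699546704 0.012010464531627376
the job is handed in; nothing more can be done
None
```

The job is done and handed in at about 15.5 s of the 58 s allowed; the hand-in reported no verdict.

- **Cover:** I lifted the smaller cover off the caddy by its bar and leaned it against the tin's front top edge at about 27°. It stood by itself in the later pictures. I computed its lower edge to be on the ledge within about 1 mm, but could not see that contact directly.
- **Spatula:** I gripped it at mid-length, slid it under the near lip, tilted its paddle end up 20° and drew it out through the mouth. No contact force showed on the way. It is held still with its lowest point at z≈0.189 m, about 13 cm above the rim.
- **Tin and the rest:** The tin's back edge measured x≈629 mm both before and after. I saw no change in the other things in the pictures I viewed.

The gripper read about 12 mm on the 14 mm spatula handle and 13 mm on the cover's 14 mm bar. I took this as an offset in the reading, since both held firm. No other check failed or disagreed.

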